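# Mount the stone-setting carriage on the dovetail rail

## Robot

A 6-joint arm with a two-finger parallel gripper is mounted at the origin on the work surface. World frame = base frame: x ahead of the robot, y to its left, z up, the work surface at z = 0. Lengths are in m, angles in degrees, forces in N, time in s.
With the tool pointing down it reaches from about 0.375 to 0.9 m from the base axis. Payload 3.1 kg.
Tool frame: the origin (TCP) lies at the centre of the arm's flange, where the gripper is bolted on; the fingertips stand 182 mm ahead of it and the grasp point (between the pads) lies 164 mm ahead of it; x points along the fingers, z is the direction in which the jaws open and shut, and the axes are right-handed (so a half turn about x gives the same grasp; the last joint's range is limited). The gripper opens to 87 mm and grips with 3 to 60 N. Pads are 19 mm wide; open, the fingers measure 117 mm over their backs; the gripper's body (75 mm by 190 mm) begins 51 mm behind the grasp point.
Start: joints at [-79.441, 30.224, 82.088, -0, 67.689, -10.227], TCP at [0.222, -0.584, 0.405] pointing down, gripper open.
Joint ranges: [-176.69, 176.69], [-43.24, 126.21], [12.49, 139.97], [-82, 262], [0, 151.66], [-163.58, 163.58]. Speed limits (degrees/s): [159.86, 159.86, 180, 180, 180, 180].

## Interface

Orientations are given as a 3x3 rotation matrix whose columns are the frame's x, y, z axes.
In Python, from rig import bot gives the robot as it stands.
- The arm moves only by the shell command python3 -m crank 'ROWS' [OPENING]. ROWS is JSON, a list of rows, each an object with "offset": the shift along the tool's x, y, z in m, a list of three; "spin": the turn about the tool's x in rad. A call has 1 to 12 rows; each row shifts and turns the commanded pose from where the row before left it, along the tool's axes as they then stand; what a row does not reach is not made up. A row lasts 1/10 s, in which the tool goes at most 50 mm and 8.59 degrees, less where a joint would pass 70% of its speed; a pose out of reach is approached as far as the arm can. A call is refused whole if a number of a shift passes 0.05 or a number of a turn 0.15, either way. A call with a gripper value outside its range is refused whole. OPENING is the finger opening in m, from 0 to 0.087, set as the call begins (- or left out, the last holds). The fingers move at their own pace and stop on an object; the grip force is fixed at half the most. Time passes only in rows, so rows that do not move let the fingers close. It gives the time, the measured TCP pose, the force and the opening at its end, in the units of the state.
- bot.read_state(): the state, without advancing time (a new reading comes with each control period).
- bot.capture(name): name is "scene" or "top" or "wrist"; returns a dict with "pixels" (420x560x3 uint8, blue, green, red), "depth" (420x560 float32, m along the optical axis (not along the pixel's ray), 0 where there is no reading), "K" (3x3 intrinsics, pixels), "world_to_cam" (4x4, takes a point from world to camera coordinates). Camera axes: x right, y up, looking along -z (the intrinsics and any distortion apply to the point x, -y, -z); pixel columns grow to the right and rows downward; lengths in m; the calibration is good to about 2 mm. A picture is of the moment at which its call begins.
- bot.hand_in(): hands the job in, once; it reports no verdict.
Trained networks look in a picture, given as the dict that the camera call returned (one of the last four; its "shot" number tells which), for a name from the list of things; names that differ only in an ending like _2 or _b are one class to them, and where a whole thing is asked for, a point or a joint stands for the part that bears it (a point fixed in the world has none). Each returns a list of dicts, best first, with "p" (0 to 1); they miss things now and then, are a little off and sometimes report something else, mostly with a low value. They report only what shows in the picture. A call takes as long as a camera call.
- bot.regions_of(label, picture): "region" (420x560 bool, what is visible of it) and "extent" ([centre column, centre row, width, height] in pixels, round what is visible of it).
The state is a dict: "time_s": time; "joint_positions": joint angles; "qvel": joint speeds; "tau": joint torques, N m; "position": TCP position; "tcp_rot": TCP orientation; "force": force on the tool from outside, world axes, zero at the start; "moment": the same for the moment, N m; "opening": opening from 0.0 (shut) to 1.0 (fully open).
Only numpy, scipy, OpenCV 4.12 (cv2) and the standard library are available. Lean on these libraries where they do the work, as an engineer would, in place of code of your own. Each camera call takes 0.05 s, during which the arm holds its last target.

## Task

Pick up the blue carriage by its metal post and slide it, its orange knob on the side away from the robot base, onto the raised end of the aluminium dovetail rail that is open (away from the red stop). Push it along until it presses firmly but gently against the red index stop, without shifting that stop from its setting, then turn the orange knob clockwise until the clamp grips the rail tight, and let go, leaving the carriage against the stop and the other things on the bench where they are.

Things in the scene. Friction and masses are not known exactly. Their poses are not given: they have to be found in the camera images.
- carriage: blue block 68 (x) x 60 (y) x 23 mm, about 0.36 kg, with a post on top and the knob on a lug at +x. Origin: centre of its underside. A dovetail groove runs along y underneath, ceiling 13 mm up; on the rail it has 1.5 mm play each side and 2.5 mm up. Its -y face leads onto the rail and meets the stop; its y goes along the rail's y. Starts flat on the bench, yaw within 0.7 rad of the rail's
- carriage_grip (a point): grip point of the carriage's square aluminium post: 24 mm (carriage x) x 30 mm (carriage y), standing 23 to 56 mm above the underside; this point lies on its axis 45 mm above the underside. Axes as the carriage. Grip it across the 30 mm (along carriage y) to stay clear of the knob
- groove_top (a point): middle of the groove's ceiling, 13 mm above the carriage's underside; lies on the rail's top face when mounted. Axes as the carriage
- carriage_front (a point): middle of the carriage's leading (-y) face, 18 mm above the underside, 30 mm from its centre; meets stop_face. Axes as the carriage
- clamp_knob (a joint): turn of the orange knob, rad: 0 loose, grows clockwise seen from above, hard end 2.0; starts at 0 to 0.3. Drives the jaw in 4 mm per rad; bears at 0.8 to 1.2 rad, well tight by 1.4 to 1.7; if it binds below 1.2 it sits a little askew: turn on. Friction 0.15 N m free, 0.25 N m as it grips, over 0.3 when well tight; stays where left
- knob_grip (a point): grip point of the orange knob: upright bar 10 mm thick, 36 mm long, 22 mm high, long side along this point's y axis (along the carriage's y at joint 0), turning about its vertical axis; the point lies on the axis, 11 mm below the bar's top, 46 mm above the carriage's underside, at carriage x = +60 mm, y = 0. The lug's top lies 26 mm below it
- clamp_jaw: brass clamp jaw, 40 mm long, inside the carriage's +x cheek; moves along carriage -x as the knob tightens and presses on the rail's flank. Origin coincides with the carriage's origin when loose
- rail: fixed rail along its y on a base 70 x 220 x 8 mm; origin under the base's centre. Dovetail y -100 to +100 mm, 24 mm wide at its foot (30 mm above the bench), 40 mm at its top (44 mm up). Its +y end is open, the last 14 mm tapered (3 mm a side, 2 mm down); enter there, moving along -y. The red stop sits past the middle. Mounted, the carriage's underside is 31 mm above the bench
- rail_entry (a point): middle of the rail's top edge line at its open (+y) end, 44 mm above the bench. Axes as the rail: y points out of the rail, back along the way in
- index_stop: red index stop block 50 x 22 mm straddling the rail, its top 54 mm above the bench; held by friction at a preset place, starts to slip when pushed with more than about 14 N. Origin 44 mm below the rail top, under its working face
- stop_face (a point): middle of the stop's working (+y) face, 49 mm above the bench; lies -55 to -5 mm along the rail's y from the rail's middle. Axes as the rail
- wood_chuck_center (a point): bystander: turned wooden handle chuck, 48 mm across, 50 mm high; point at mid height. May swap places with the carriage
- ball_vise_center (a point): bystander: steel ball vise 76 mm across, 68 mm high; point at mid height
- jar_center (a point): bystander: amber jar 48 mm across, 55 mm high; point at mid height
- dish: bystander: white dish 80 mm across, 20 mm high; origin under its centre
- gem_box: bystander: white divided box 70 x 55 x 22 mm; origin under its centre
- brush_grip (a point): bystander: small brush lying on the bench; point on its handle
- graver_grip (a point): bystander: slim tool with a wooden handle, 130 mm long, lying on the bench; point on its handle

How it is judged (in metres and radians):
On the way, in this order (a step that is already met when the one before it is completed fails the run):
1. the carriage, threaded on the rail and square to it, presses on the index stop with more than 3 N (x of groove_top in the frame of rail_entry between -0.003 and 0.003 m and z of groove_top in the frame of rail_entry between -0.0025 and 0.0025 m and angle between the y axis of carriage and the y axis of rail, either way round below 0.04 rad and angle between the z axis of carriage and the z axis of rail, either way round below 0.04 rad and y of carriage_front in the frame of stop_face between -0.003 and 0.003 m and contact force between carriage and index_stop above 3 N), for 0.05 s.
2. with the carriage against the stop, the clamp jaw grips the rail with more than 12 N (x of groove_top in the frame of rail_entry between -0.003 and 0.003 m and z of groove_top in the frame of rail_entry between -0.0025 and 0.0025 m and angle between the y axis of carriage and the y axis of rail, either way round below 0.04 rad and angle between the z axis of carriage and the z axis of rail, either way round below 0.04 rad and y of carriage_front in the frame of stop_face between -0.003 and 0.003 m and contact force between clamp_jaw and rail above 12 N), for 0.2 s.
At the end, for the whole second after the job is handed in: The carriage sits on the dovetail rail, square to it (0.04 rad, 3 mm sideways, 2.5 mm in height), its front face within 3 mm of the index stop; the stop is within 3 mm of its preset place; the clamp jaw grips the rail with more than 12 N; the carriage is released and at rest (all of step 2 and distance of stop_face from where it was at the start of the episode below 0.003 m and linear speed of carriage below 0.02 m/s); the robot touches nothing.
It fails at once if the index stop is pushed more than 3 mm from its preset place (distance of stop_face from where it was at the start of the episode above 0.003 m).
It fails at once if the carriage is rammed into the stop with more than 20 N (contact force between carriage and index_stop above 20 N).
It fails at once if a bystander is shoved more than 30 mm (distance of any of wood_chuck_center, ball_vise_center, jar_center, dish, gem_box, brush_grip, graver_grip from where it was at the start of the episode above 0.03 m).
It also fails if it takes over 72 s, if anything falls off the work surface, if the arm or the gripper's body presses on something with over 40 N, if the wrist force passes 120 N, or if a joint passes its speed limit or range.

## Working session

There is one attempt and no reset: what is moved stays moved. The work goes in short steps, Python scripts to look and compute and a shell command to move; the robot and the scene stay as the last step left them, time stands still between calls to the robot, and variables do not carry over. Pictures are saved under pics/ and viewed, and the job is handed in when it is done.

```bash
ls -la; mkdir -p pics; cat > h.py <<'E'
import numpy as np, cv2
from rig import bot
def save(d,n): cv2.imwrite(f'pics/{n}.png',d['pixels'])
def unproj(d,u,v,z=None,h=None):
    """pixel->world: z depth, or plane height h"""
    K=np.array(d['K']);T=np.linalg.inv(np.array(d['world_to_cam']))
    u=np.asarray(u,float);v=np.asarray(v,float)
    r=np.stack([(u-K[0,2])/K[0,0],-(v-K[1,2])/K[1,1],-np.ones_like(u)],-1)
    o=T[:3,3]; w=r@T[:3,:3].T
    s=np.asarray(z) if h is None else (h-o[2])/w[...,2]
    return o+w*s[...,None]
def proj(d,p):
    K=np.array(d['K']);W=np.array(d['world_to_cam'])
    c=np.asarray(p)@W[:3,:3].T+W[:3,3]
    return np.stack([K[0,0]*c[...,0]/-c[...,2]+K[0,2],K[1,1]*-c[...,1]/-c[...,2]+K[1,2]],-1)
def cloud(d):
    v,u=np.mgrid[:420,:560]
    return unproj(d,u,v,np.array(d['depth']))
E
python3 - <<'E'
from h import *
s=bot.read_state();print(s)
for n in('scene','top','wrist'):
    d=bot.capture(n);save(d,n+'0');print(n,d.keys(),np.array(d['K']).round(1).tolist(),np.linalg.inv(d['world_to_cam'])[:3].round(3).tolist(),(d['depth']>0).mean())
E
```

```text
total 12
drwxr-xr-x  3 agent agent 4096 Dec  7 06:12 .
drwxr-xr-x 23 root  root  4096 Dec  7 06:12 ..
drwxr-xr-x  2 agent agent 4096 Dec  7 06:12 pics
{'time_s': 0.0, 'joint_positions': array([-7.94396954e+01,  3.02781278e+01,  8.21579254e+01, -9.38872076e-04,
        6.76888056e+01, -1.02289049e+01]), 'qvel': array([ 0.03721709,  0.03571141, -0.03101488, -0.00861325, -0.00116158,
       -0.06681764]), 'tau': array([ 5.46308329e-04, -4.40044570e+01, -1.76594371e+01,  6.32212101e-02,
        5.82743017e-02, -1.79556300e-04]), 'position': array([ 0.2217751 , -0.58394982,  0.40377165]), 'tcp_rot': array([[-4.14284332e-04,  9.34890400e-01,  3.54936288e-01],
       [ 2.13950506e-03,  3.54936335e-01, -9.34888026e-01],
       [-9.99997625e-01,  3.72078524e-04, -2.14724730e-03]]), 'force': array([-0.90827239,  1.25130681,  0.75928225]), 'moment': array([0.02173124, 0.02337717, 0.0104634 ]), 'opening': 1.0027712317846884}
scene dict_keys(['pixels', 'depth', 'K', 'world_to_cam', 'shot']) [[396.2, 0.0, 286.7], [0.0, 396.2, 209.4], [0.0, 0.0, 1.0]] [[-0.869, -0.379, 0.318, 0.838], [0.495, -0.645, 0.583, 0.541], [-0.015, 0.664, 0.748, 0.739]] 0.9961181972789116
top dict_keys(['pixels', 'depth', 'K', 'world_to_cam', 'shot']) [[404.1, 0.0, 278.2], [0.0, 404.1, 215.7], [0.0, 0.0, 1.0]] [[0.05, 0.978, -0.201, 0.369], [-0.999, 0.049, -0.01, -0.013], [0.001, 0.201, 0.98, 1.038]] 0.9960204081632653
wrist dict_keys(['pixels', 'depth', 'K', 'world_to_cam', 'shot']) [[363.9, 0.0, 276.0], [0.0, 363.9, 210.7], [0.0, 0.0, 1.0]] [[0.355, 0.896, 0.268, 0.296], [-0.935, 0.341, 0.099, -0.557], [-0.002, -0.285, 0.958, 0.383]] 0.9958418367346938
```

View pics/scene0.png

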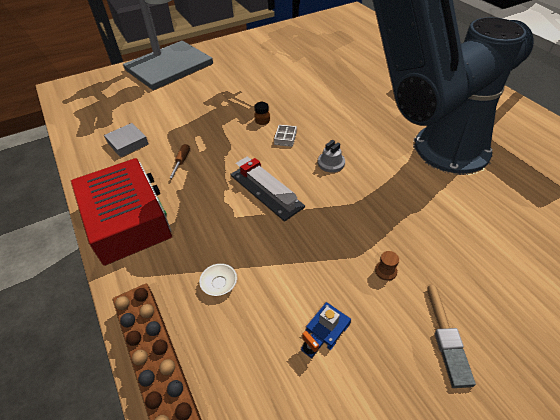

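View pics/top0.png

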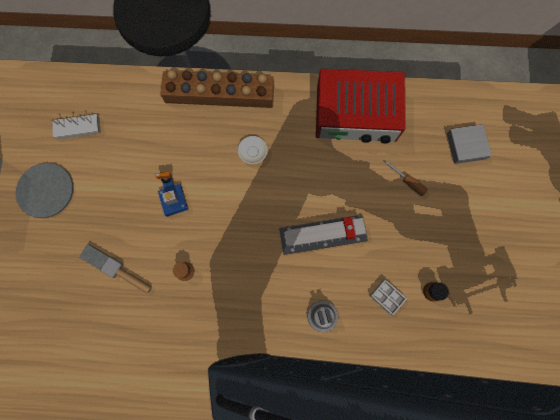

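View pics/wrist0.png

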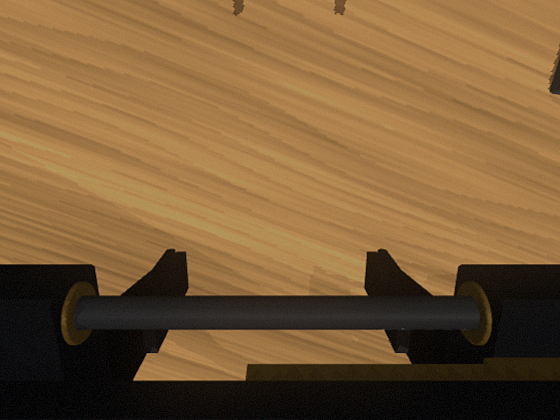

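The top view shows the rail around pixel (325,234), with the red stop at (349,228) and the open end on the left. The carriage is at (172,200) with its knob at (164,177), already facing away from the base. Next I measure both.

```bash
cat > m1.py <<'E'
from h import *
for cam in('top','scene'):
    d=bot.capture(cam);P=cloud(d)
    for n in('carriage','carriage_grip','knob_grip','rail','index_stop','wood_chuck_center','ball_vise_center','jar_center','dish','gem_box','brush_grip','graver_grip'):
        r=bot.regions_of(n,d)
        if not r: print(cam,n,'none');continue
        m=r[0]['region'];q=P[m]
        print(cam,n,round(r[0]['p'],2),np.round(r[0]['extent']),'med',np.median(q,0).round(3),'z95',np.percentile(q[:,2],95).round(3),'min',np.percentile(q,3,axis=0).round(3)[:2],'max',np.percentile(q,97,axis=0).round(3)[:2])
        if n=='rail':
            for lo,hi in((.038,.05),(.003,.02)):
                t=q[(q[:,2]>lo)&(q[:,2]<hi)]
                print('   ',len(t),cv2.minAreaRect((t[:,:2]*1000).astype(np.float32)))
        if n=='carriage':
            for lo,hi in((.015,.028),(.05,.06)):
                t=q[(q[:,2]>lo)&(q[:,2]<hi)]
                print('   ',len(t),cv2.minAreaRect((t[:,:2]*1000).astype(np.float32)),t.mean(0))
E
python3 m1.py
```

```text
top carriage 0.79 [173. 194.  28.  44.] med [0.61  0.273 0.024] z95 0.058 min [0.573 0.24 ] max [0.663 0.303]
    505 ((620.3514404296875, 277.54052734375), (94.58804321289062, 60.063899993896484), 21.64309310913086) [0.61251029 0.27191467 0.02294315]
    146 ((631.9515380859375, 281.4445495605469), (75.0055160522461, 30.230257034301758), 20.453935623168945) [0.62201012 0.27678913 0.05606836]
top carriage_grip 0.92 [173. 195.  32.  43.] med [0.611 0.275 0.024] z95 0.058 min [0.572 0.24 ] max [0.665 0.306]
top knob_grip 0.57 [164. 177.  17.   8.] med [0.661 0.293 0.046] z95 0.058 min [0.653 0.278] max [0.682 0.314]
top rail 0.71 [323. 234.  90.  38.] med [ 0.533 -0.117  0.043] z95 0.055 min [ 0.494 -0.218] max [ 0.576 -0.02 ]
    1126 ((541.0914916992188, -121.08928680419922), (51.753456115722656, 199.6729736328125), 9.515020370483398)
    948 ((538.9677734375, -121.78443908691406), (71.10321044921875, 220.44369506835938), 12.194141387939453)
top index_stop 0.54 [351. 228.  13.  19.] med [ 0.547 -0.18   0.055] z95 0.059 min [ 0.526 -0.193] max [ 0.572 -0.168]
top wood_chuck_center 0.5
[... 2007 characters left out ...]
l_vise_center 0.62 [331. 157.  25.  39.] med [ 0.345 -0.108  0.031] z95 0.068 min [ 0.307 -0.142] max [ 0.369 -0.086]
scene jar_center 0.63 [263. 115.  19.  24.] med [ 0.413 -0.381  0.038] z95 0.057 min [ 0.389 -0.409] max [ 0.43  -0.371]
scene dish 0.76 [217. 281.  38.  34.] med [0.754 0.073 0.013] z95 0.021 min [0.721 0.044] max [0.788 0.111]
scene gem_box 0.86 [283. 134.  23.  26.] med [ 0.39  -0.278  0.015] z95 0.023 min [ 0.353 -0.32 ] max [ 0.427 -0.243]
scene brush_grip 0.75 [451. 336.  51. 100.] med [0.44  0.433 0.018] z95 0.021 min [0.385 0.326] max [0.477 0.491]
scene graver_grip 0.71 [179. 162.  22.  30.] med [ 0.683 -0.343  0.02 ] z95 0.027 min [ 0.657 -0.381] max [ 0.726 -0.295]
```

```bash
python3 -m crank '[{"offset":[0,0.035,-0.035],"spin":0},{"offset":[0,0.035,-0.035],"spin":0},{"offset":[0,0.035,-0.035],"spin":0},{"offset":[0,0.035,-0.035],"spin":0},{"offset":[0,0.035,-0.035],"spin":0},{"offset":[0,0.035,-0.035],"spin":0},{"offset":[0,0.035,-0.035],"spin":0},{"offset":[0,0.035,-0.035],"spin":0},{"offset":[0,0.035,-0.035],"spin":0},{"offset":[0,0.035,-0.035],"spin":0}]' 0.087; python3 -c "
from h import *
s=bot.read_state();print(s['time_s'],s['position'],s['joint_positions'].round(1),s['tcp_rot'].round(3))"
```

```text
time_s: 2.45
position: [0.4254, -0.131, 0.4051]
tcp_rot: [[0.001, 0.935, 0.354], [-0.001, 0.354, -0.935], [-1.0, 0.001, 0.001]]
force: [1.1, -0.1, 0.4]
opening: 0.999
2.45 [ 0.42535836 -0.1310448   0.40514083] [-31.6  16.4 106.8   0.   56.7  37.7] [[ 0.001  0.935  0.354]
 [-0.001  0.354 -0.935]
 [-1.     0.001  0.001]]
```

```bash
python3 -m crank '[{"offset":[0,0.035,-0.035],"spin":0},{"offset":[0,0.035,-0.035],"spin":0},{"offset":[0,0.035,-0.035],"spin":0},{"offset":[0,0.035,-0.035],"spin":0},{"offset":[0,0.035,-0.035],"spin":0},{"offset":[0,0.035,-0.035],"spin":0},{"offset":[0,0.035,-0.035],"spin":0},{"offset":[0,0.035,-0.035],"spin":0},{"offset":[0,0.035,-0.035],"spin":0},{"offset":[0,0,0],"spin":0}]'
cat > m2.py <<'E'
from h import *
import sys
d=bot.capture('wrist');save(d,sys.argv[1]);P=cloud(d)
s=bot.read_state();print(s['time_s'],s['position'].round(4))
z=P[...,2]
r=bot.regions_of('carriage',d);m=r[0]['region'];print(r[0]['p'],r[0]['extent'])
mm=cv2.dilate(m.astype(np.uint8),np.ones((15,15)))>0
for lo,hi in((.02,.026),(.053,.06)):
    t=P[mm&(z>lo)&(z<hi)]
    print(lo,len(t),t.mean(0).round(4),cv2.minAreaRect((t[:,:2]*1000).astype(np.float32)))
np.save('/tmp/P.npy',P)
k=bot.regions_of('knob_grip',d)
for x in k[:2]:
    t=P[x['region']];t=t[t[:,2]>.05];print('knob',x['p'],x['extent'],t.mean(0).round(4),cv2.minAreaRect((t[:,:2]*1000).astype(np.float32)))
E
python3 m2.py wcar
```

```text
time_s: 3.45
position: [0.6089, 0.2787, 0.4045]
tcp_rot: [[0.004, 0.933, 0.36], [0.003, 0.36, -0.933], [-1.0, 0.005, -0.002]]
force: [0.1, 0.3, 0.0]
opening: 0.998
3.5 [0.6079 0.2762 0.4042]
0.92 [281.1, 166.3, 56.7, 111.2]
0.02 3250 [0.6179 0.2785 0.0226] ((626.72265625, 281.8835144042969), (107.52666473388672, 60.05488586425781), 21.572765350341797)
0.053 1268 [0.6292 0.283  0.056 ] ((634.0383911132812, 285.9207458496094), (79.3036880493164, 35.52733612060547), 19.13956069946289)
knob 0.93 [281.9, 127.5, 40.3, 28.1] [0.6648 0.2972 0.0574] ((664.533447265625, 297.1076354980469), (32.52367401123047, 25.540008544921875), 66.46287536621094)
```

View pics/wcar.png

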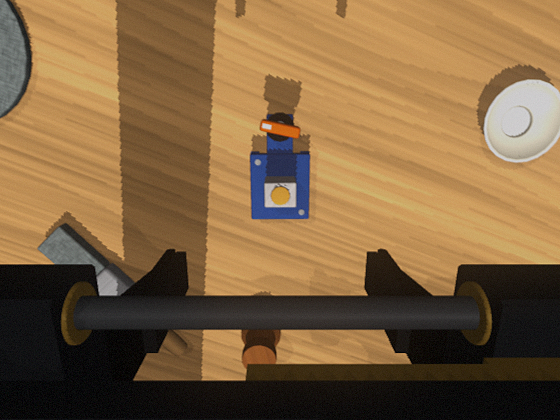

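```bash
python3 - <<'E'
from h import *
P=np.load('/tmp/P.npy');q=P.reshape(-1,3)
a=np.radians(21.57);ux=np.array([np.cos(a),np.sin(a)]);uy=np.array([-ux[1],ux[0]])
c=np.array([.6083,.2746]);w=q[:,:2]-c
X=w@ux;Y=w@uy
for lo,hi in((.02,.026),(.053,.06)):
    k=(q[:,2]>lo)&(q[:,2]<hi)&(abs(X)<.1)&(abs(Y)<.05)
    if lo>.05:
        k1=k&(X<.03);print('post',len(X[k1]),np.percentile(X[k1],[0,3,97,100]),np.percentile(Y[k1],[0,3,97,100]),cv2.minAreaRect((q[k1][:,:2]*1000).astype(np.float32)))
        k1=k&(X>.03);print('knob',np.percentile(X[k1],[0,3,97,100]),np.percentile(Y[k1],[0,3,97,100]),X[k1].mean(),Y[k1].mean(),cv2.minAreaRect((q[k1][:,:2]*1000).astype(np.float32)))
    else:
        k1=k&(X<.04);print('blk',np.percentile(X[k1],[0,1,99,100]),np.percentile(Y[k1],[0,1,99,100]))
E
```

```text
blk [-0.03395314 -0.03253722  0.03600338  0.03998726] [-0.03002803 -0.02933523  0.029517    0.03002763]
post 813 [-0.0115597  -0.01084493  0.01205781  0.01272518] [-0.01494623 -0.0139265   0.01409692  0.01508123] ((608.8700561523438, 274.836669921875), (24.22536277770996, 29.900259017944336), 20.797616958618164)
knob [0.05252573 0.05424205 0.06694469 0.06837098] [-0.01806234 -0.01630484  0.01637476  0.01742786] 0.0605467611930696 -3.256614755227118e-05 ((664.4891357421875, 296.7332763671875), (10.009401321411133, 35.8566780090332), 8.996108055114746)
```

```bash
cat > st.py <<'E'
from h import *
s=bot.read_state();R=s['tcp_rot'];print(s['time_s'],s['position'].round(4),'yaw(y)',np.degrees(np.arctan2(R[1,1],R[0,1])).round(2),'tilt',R[:2,0].round(4),'F',s['force'].round(1),'M',s['moment'].round(2),'op',round(s['opening']*87,1),s['joint_positions'].round(1))
import sys
if len(sys.argv)>2:
    t=np.array([float(x) for x in sys.argv[1:4]]);print('tool delta',((t-s['position'])@R).round(4))
E
python3 st.py 0.6086 0.2748 0.211
```

```text
3.6 [0.6071 0.2733 0.4042] yaw(y) 20.83 tilt [-0.0016 -0.0011] F [ 0.7  0.1 -0.3] M [ 0.01 -0.04  0.  ] op 87.2 [14.6 33.5 75.8 -0.  70.8 83.8]
tool delta [ 0.1932  0.0023 -0.001 ]
```

```bash
python3 -m crank '[{"offset":[0.03,0.002,-0.001],"spin":-0.012},{"offset":[0.04,0,0],"spin":0},{"offset":[0.04,0,0],"spin":0},{"offset":[0.035,0,0],"spin":0},{"offset":[0.028,0,0],"spin":0},{"offset":[0.02,0,0],"spin":0},{"offset":[0,0,0],"spin":0}]'; python3 st.py 0.6086 0.2748 0.211
```

```text
time_s: 4.3
position: [0.6075, 0.2727, 0.2088]
tcp_rot: [[-0.008, 0.931, 0.364], [-0.002, 0.364, -0.931], [-1.0, -0.008, -0.001]]
force: [-0.2, -0.5, 0.5]
opening: 1.0
4.3 [0.6075 0.2727 0.2088] yaw(y) 21.34 tilt [-0.0077 -0.0023] F [-0.2 -0.5  0.5] M [0.02 0.03 0.02] op 87.0 [14.6 47.4 82.9 -0.  50.2 83.3]
tool delta [-0.0022  0.0018 -0.0016]
```

```bash
python3 -m crank '[{"offset":[-0.001,0.001,-0.001],"spin":0},{"offset":[0,0,0],"spin":0}]'; python3 st.py 0.6086 0.2748 0.211
```

```text
time_s: 4.5
position: [0.6105, 0.276, 0.2148]
tcp_rot: [[0.003, 0.931, 0.365], [0.001, 0.365, -0.931], [-1.0, 0.004, 0.0]]
force: [-0.3, -0.5, 0.6]
opening: 1.0
4.5 [0.6105 0.276  0.2148] yaw(y) 21.43 tilt [0.0035 0.0009] F [-0.3 -0.5  0.6] M [ 0.02 -0.04 -0.05] op 87.0 [14.8 47.  82.4 -0.  50.4 83.4]
tool delta [ 0.0038 -0.0022  0.0004]
```

```bash
for i in 1 2 3; do python3 -m crank '[{"offset":[0,0,0],"spin":0}]' >/dev/null; python3 st.py 0.6086 0.2748 0.211; done
```

```text
4.6 [0.6103 0.2763 0.2148] yaw(y) 21.46 tilt [0.0033 0.0009] F [-0.4  0.4  0.1] M [-0.01 -0.05  0.04] op 87.0 [14.8 47.  82.4 -0.  50.4 83.4]
tool delta [ 0.0038 -0.0021  0.0007]
4.7 [0.61   0.2764 0.2143] yaw(y) 21.47 tilt [0.0023 0.0006] F [ 0.1 -0.5 -0.2] M [0.   0.01 0.  ] op 87.1 [14.8 47.1 82.4 -0.  50.4 83.4]
tool delta [ 0.0033 -0.0019  0.001 ]
4.8 [0.6097 0.2765 0.2136] yaw(y) 21.48 tilt [0.0012 0.0003] F [-0.7 -0.7  0.7] M [-0.04 -0.03 -0.03] op 86.9 [14.8 47.1 82.5 -0.  50.4 83.4]
tool delta [ 0.0026 -0.0017  0.0012]
```

```bash
python3 -m crank '[{"offset":[0,-0.001,0.001],"spin":0},{"offset":[0,0,0],"spin":0},{"offset":[0,0,0],"spin":0},{"offset":[0,0,0],"spin":0},{"offset":[0,0,0],"spin":0},{"offset":[0,0,0],"spin":0}]' 0; python3 st.py 0.6086 0.2748 0.211
```

```text
time_s: 5.4
position: [0.6091, 0.2751, 0.2127]
tcp_rot: [[-0.0, 0.931, 0.366], [-0.0, 0.366, -0.931], [-1.0, -0.0, -0.0]]
force: [-0.3, -0.9, -0.2]
opening: 0.545
5.4 [0.6091 0.2751 0.2127] yaw(y) 21.48 tilt [-0.0001 -0.    ] F [-0.3 -0.9 -0.2] M [-0.01  0.02  0.04] op 47.4 [14.7 47.1 82.6 -0.  50.2 83.3]
tool delta [ 0.0017 -0.0005  0.0001]
```

Fingers are still closing (47 mm); continue.

```bash
python3 -m crank '[{"offset":[0,0,0],"spin":0},{"offset":[0,0,0],"spin":0},{"offset":[0,0,0],"spin":0},{"offset":[0,0,0],"spin":0}]' 0; python3 st.py 0.6086 0.2748 0.211;python3 -m crank '[{"offset":[0,0,0],"spin":0}]'; python3 st.py 0.6086 0.2748 0.211
```

```text
time_s: 5.8
position: [0.609, 0.2752, 0.2128]
tcp_rot: [[-0.0, 0.931, 0.366], [0.0, 0.366, -0.931], [-1.0, 0.0, -0.0]]
force: [-0.2, 0.0, 0.0]
opening: 0.342
5.8 [0.609  0.2752 0.2128] yaw(y) 21.47 tilt [-0.      0.0002] F [-0.2  0.   0. ] M [ 0.13  0.04 -0.04] op 29.8 [14.8 47.1 82.6  0.  50.2 83.3]
tool delta [ 0.0018 -0.0005  0.0002]
time_s: 5.9
position: [0.609, 0.2752, 0.2128]
tcp_rot: [[-0.0, 0.931, 0.366], [0.0, 0.366, -0.931], [-1.0, 0.0, -0.0]]
force: [-1.1, 0.9, -0.1]
opening: 0.341
5.9 [0.609  0.2752 0.2128] yaw(y) 21.47 tilt [-0.      0.0003] F [-1.1  0.9 -0.1] M [ 0.11  0.03 -0.08] op 29.6 [14.8 47.1 82.6  0.  50.2 83.3]
tool delta [ 0.0018 -0.0005  0.0002]
```

```bash
python3 -m crank '[{"offset":[-0.008,0,0],"spin":0},{"offset":[-0.016,0,0],"spin":0},{"offset":[-0.024,0,0],"spin":0},{"offset":[-0.024,0,0],"spin":0},{"offset":[-0.024,0,0],"spin":0},{"offset":[-0.016,0,0],"spin":0},{"offset":[-0.008,0,0],"spin":0},{"offset":[0,-0.008,0.008],"spin":0},{"offset":[0,-0.016,0.016],"spin":0},{"offset":[0,-0.022,0.022],"spin":0},{"offset":[0,-0.024,0.024],"spin":0},{"offset":[0,-0.024,0.024],"spin":0}]'; python3 -m crank '[{"offset":[0,-0.024,0.024],"spin":0},{"offset":[0,-0.022,0.022],"spin":0},{"offset":[0,-0.02,0.02],"spin":0},{"offset":[0,-0.014,0.012],"spin":0},{"offset":[0,-0.008,0.006],"spin":0.04},{"offset":[0,0,0],"spin":0.06},{"offset":[0,0,0],"spin":0.064},{"offset":[0,0,0],"spin":0},{"offset":[0,0,0],"spin":0},{"offset":[0,0,0],"spin":0}]'; python3 st.py .504 .04 .333
python3 - <<'E'
from h import *
d=bot.capture('wrist');save(d,'pre');P=cloud(d);np.save('/tmp/P2.npy',P)
d=bot.capture('top');save(d,'pretop');np.save('/tmp/P2t.npy',cloud(d))
E
```

```text
time_s: 7.1
position: [0.5543, 0.1516, 0.3316]
tcp_rot: [[-0.003, 0.93, 0.367], [-0.001, 0.367, -0.93], [-1.0, -0.003, -0.0]]
force: [-0.2, -0.4, -4.6]
opening: 0.343
time_s: 8.1
position: [0.5048, 0.043, 0.3326]
tcp_rot: [[-0.0, 0.978, 0.21], [0.0, 0.21, -0.978], [-1.0, -0.0, -0.0]]
force: [1.0, -0.1, -4.7]
opening: 0.342
8.1 [0.5048 0.043  0.3326] yaw(y) 12.13 tilt [-0.0004  0.0001] F [ 1.  -0.1 -4.7] M [-0.01  0.04 -0.03] op 29.8 [ -7.8  27.3 103.1  -0.   49.6  70.1]
tool delta [-0.0004 -0.0014  0.0028]
```

View pics/pre.png

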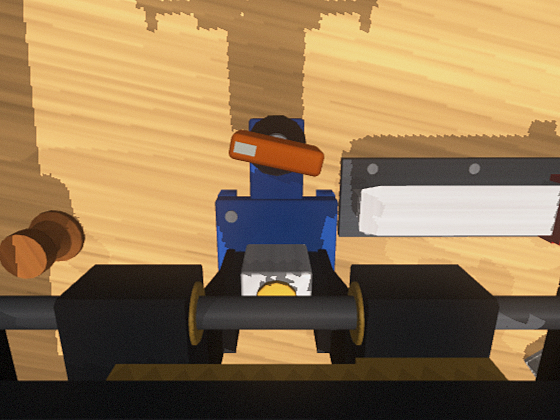

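View pics/pretop.png

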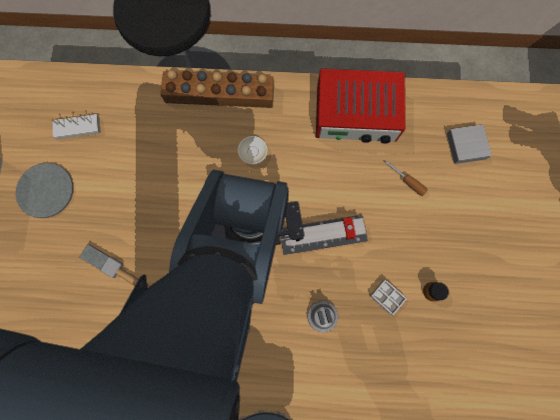

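```bash
cat > m3.py <<'E'
from h import *
import sys
P=np.load(sys.argv[1]);s=bot.read_state();R=s['tcp_rot'];p=s['position']
L=(P-p)@R   # tool coords: x down, y across rail, z toward -rail y
z=P[...,2]
def rep(n,k):
    t=L[k]; print(n,len(t),'h',np.median(z[k]).round(4),'y',np.percentile(t[:,1],[1,50,99]).round(4),'z',np.percentile(t[:,2],[1,50,99]).round(4))
    return t
rt=(z>.042)&(z<.0465)&(L[...,2]>.045)&(abs(L[...,1])<.05)
rep('railtop',rt)
# edges of rail top in slices
for nm,k in(('top',rt),('base',(z>.006)&(z<.011)&(L[...,2]>.03)&(abs(L[...,1])<.09)),('block',(z>.139)&(z<.147)&(L[...,1]<.042)&(abs(L[...,2])<.05)),('carr lug',(z>.135)&(z<.15)&(abs(L[...,2])<.05))):
    if k.sum()<20: print(nm,'few');continue
    t=rep(nm,k)
    b=np.arange(t[:,2].min(),t[:,2].max(),.004)
    e=[]
    for a in b:
        q=t[(t[:,2]>=a)&(t[:,2]<a+.004)]
        if len(q)>8:e.append((a+.002,q[:,1].min(),q[:,1].max()))
    e=np.array(e);print((e*1000).round(1)[:: max(1,len(e)//10)].tolist())
    for c in(1,2):
        f=np.polyfit(e[2:-2,0],e[2:-2,c],1);print('  slope deg',np.degrees(np.arctan(f[0])).round(2))
kn=(z>.17)&(z<.185)&(L[...,1]>.03)&(abs(L[...,2])<.04);t=rep('knob',kn)
print('knob rect mm (y,z)',cv2.minAreaRect((t[:,1:]*1000).astype(np.float32)))
E
python3 m3.py /tmp/P2.npy; python3 st.py
```

```text
railtop 9409 h 0.0436 y [-0.0205 -0.0008  0.0182] z [0.0696 0.1446 0.2164]
top 9409 h 0.0436 y [-0.0205 -0.0008  0.0182] z [0.0696 0.1446 0.2164]
[[67.9, -18.5, 16.4], [79.9, -20.5, 18.2], [91.9, -20.6, 18.4], [103.9, -20.5, 18.1], [115.9, -20.7, 18.1], [127.9, -20.8, 18.0], [139.9, -20.4, 18.2], [151.9, -20.8, 18.3], [163.9, -20.7, 19.1], [175.9, -20.7, 19.0], [187.9, -20.8, 18.9], [199.9, -20.6, 19.2], [211.9, -20.8, 18.9]]
  slope deg -0.03
  slope deg 0.5
base 6983 h 0.0076 y [-0.0359  0.0202  0.0338] z [0.0568 0.1336 0.2363]
[[58.0, -35.9, 33.8], [74.0, -36.1, 33.9], [90.0, -36.0, 33.9], [106.0, -36.0, 33.9], [122.0, -36.0, 33.9], [138.0, -36.0, 33.9], [154.0, -36.2, 33.8], [170.0, -35.8, 33.8], [186.0, -36.2, 33.9], [202.0, -36.1, 34.0], [218.0, -35.8, 34.0], [234.0, -36.0, 34.0]]
  slope deg -0.02
  slope deg 0.08
block 6817 h 0.1423 y [0.0025 0.0227 0.0411] z [-0.0286  0.0004  0.03  ]
[[-27.5, -3.3, 33.9], [-23.5, 5.5, 34.2], [-19.5, 6.8, 33.8], [-15.5, 6.9, 33.8], [-11.5, 10.8, 41.8], [-7.5, 10.9, 41.9], [-3.5, 10.8, 41.8], [0.5, 10.8, 42.0], [4.5, 11.0, 41.8], [8.5, 10.9, 4
[... 228 characters left out ...]
0298]
[[-27.5, -3.3, 33.9], [-23.5, 5.5, 34.2], [-19.5, 6.8, 33.8], [-15.5, 6.9, 33.8], [-11.5, 10.8, 71.6], [-7.5, 10.9, 71.6], [-3.5, 10.8, 73.1], [0.5, 10.8, 73.2], [4.5, 11.0, 73.2], [8.5, 10.9, 71.6], [12.5, 10.9, 71.6], [16.5, 7.0, 33.8], [20.5, 6.7, 34.1], [24.5, 6.8, 33.9], [28.5, -3.2, 33.9], [32.5, 0.3, 31.9]]
  slope deg -1.43
  slope deg -13.08
knob 2528 h 0.1751 y [0.0526 0.0601 0.0673] z [-0.0165  0.0004  0.0178]
knob rect mm (y,z) ((59.58966827392578, 0.5609989166259766), (10.378302574157715, 36.0378303527832), 12.21507740020752)
8.2 [0.5048 0.043  0.3326] yaw(y) 12.11 tilt [-0.0003  0.    ] F [ 0.6  0.1 -3.2] M [-0.01  0.05  0.02] op 29.8 [ -7.8  27.3 103.1   0.   49.6  70.1]
```

The wrist view shows the carriage held square, with the rail to its right (white top, columns 360–560, rows 185–235). In tool coordinates the rail centre is at y = -1.05 mm, the carriage centre is about -0.2 mm, and the yaw matches. I now drop to entry height with a small y correction.

```bash
python3 -m crank '[{"offset":[0.008,-0.0009,0],"spin":0},{"offset":[0.016,0,0],"spin":0},{"offset":[0.02,0,0],"spin":0},{"offset":[0.02,0,0],"spin":0},{"offset":[0.015,0,0],"spin":0},{"offset":[0.0085,0,0],"spin":0},{"offset":[0,0,0],"spin":0},{"offset":[0,0,0],"spin":0},{"offset":[0,0,0],"spin":0},{"offset":[0,0,0],"spin":0},{"offset":[0,0,0],"spin":0}]'; python3 st.py 
python3 - <<'E'
from h import *
d=bot.capture('wrist');save(d,'low');P=cloud(d);np.save('/tmp/P3.npy',P)
s=bot.read_state();L=(P-s['position'])@s['tcp_rot'];z=P[...,2]
def r(n,k):
    t=L[k];print(n,len(t),np.median(z[k]).round(4),'y',np.percentile(t[:,1],[.5,50,99.5]).round(4),'z',np.percentile(t[:,2],[.5,50,99.5]).round(4))
r('rail',(z>.0425)&(z<.046)&(L[...,2]>.04)&(abs(L[...,1])<.05))
r('base',(z>.006)&(z<.0105)&(L[...,2]>.04)&(abs(L[...,1])<.06))
r('block',(z>.052)&(z<.0575)&(L[...,1]<.042)&(abs(L[...,2])<.04)&(abs(L[...,2])>.02))
r('knob',(z>.08)&(z<.1)&(L[...,1]>.03)&(abs(L[...,2])<.04))
r('stop',(z>.051)&(z<.06)&(L[...,2]>.15)&(abs(L[...,1])<.05))
E
```

```text
time_s: 9.3
position: [0.5041, 0.0426, 0.2459]
tcp_rot: [[0.001, 0.978, 0.209], [-0.0, 0.209, -0.978], [-1.0, 0.001, 0.0]]
force: [1.0, 0.7, -4.0]
opening: 0.344
9.3 [0.5041 0.0426 0.2459] yaw(y) 12.08 tilt [ 0.0013 -0.0002] F [ 1.   0.7 -4. ] M [-0.   -0.   -0.08] op 29.9 [ -7.8  36.1 106.5   0.   37.3  70.1]
rail 8326 0.0436 y [-0.0202  0.0028  0.019 ] z [0.0691 0.1194 0.1557]
base 8831 0.0076 y [-0.0208  0.0195  0.0344] z [0.056  0.1098 0.176 ]
block 2214 0.0557 y [-0.0014  0.0203  0.0339] z [-0.029   0.0208  0.0306]
knob 2594 0.0885 y [0.0524 0.0604 0.0678] z [-0.0167  0.0005  0.0182]
  return _methods._mean(a, axis=axis, dtype=dtype,
  ret = ret.dtype.type(ret / rcount)
Traceback (most recent call last):
IndexError: index -1 is out of bounds for axis 0 with size 0
```

View pics/low.png

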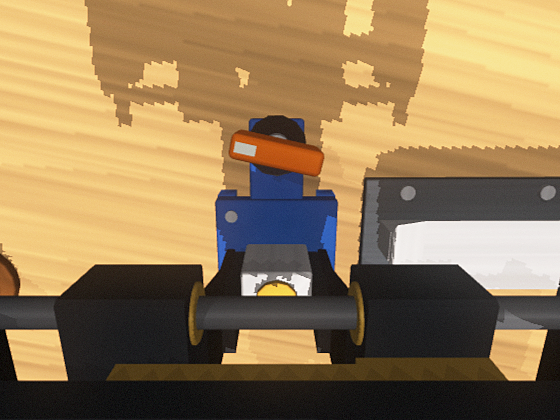

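```bash
python3 -m crank '[{"offset":[0.0006,-0.0006,0.005],"spin":0},{"offset":[0,0,0.006],"spin":0},{"offset":[0,0,0.006],"spin":0},{"offset":[0,0,0.006],"spin":0},{"offset":[0,0,0.005],"spin":0},{"offset":[0,0,0.004],"spin":0},{"offset":[0,0,0.004],"spin":0},{"offset":[0,0,0.004],"spin":0},{"offset":[0,0,0],"spin":0}]'; python3 st.py; python3 -m crank '[{"offset":[0,0,0.004],"spin":0},{"offset":[0,0,0.004],"spin":0},{"offset":[0,0,0.004],"spin":0},{"offset":[0,0,0],"spin":0}]'; python3 st.py
```

```text
time_s: 10.25
position: [0.512, 0.0029, 0.2447]
tcp_rot: [[0.001, 0.978, 0.209], [-0.0, 0.209, -0.978], [-1.0, 0.0, 0.0]]
force: [0.4, 0.2, -4.1]
opening: 0.345
10.25 [0.512  0.0029 0.2447] yaw(y) 12.04 tilt [ 0.0005 -0.0002] F [ 0.4  0.2 -4.1] M [0.04 0.01 0.  ] op 30.0 [-12.2  36.5 105.7  -0.   37.8  65.8]
time_s: 10.65
position: [0.5146, -0.0089, 0.2447]
tcp_rot: [[0.001, 0.978, 0.209], [-0.0, 0.209, -0.978], [-1.0, 0.001, 0.0]]
force: [-0.1, -0.3, -4.1]
opening: 0.343
10.65 [ 0.5146 -0.0089  0.2447] yaw(y) 12.04 tilt [ 0.0007 -0.0002] F [-0.1 -0.3 -4.1] M [0.01 0.07 0.05] op 29.8 [-13.4  36.6 105.3  -0.   38.1  64.5]
```

```bash
python3 -m crank '[{"offset":[0,0,0.004],"spin":0},{"offset":[0,0,0.006],"spin":0},{"offset":[0,0,0.006],"spin":0},{"offset":[0,0,0.006],"spin":0},{"offset":[0,0,0.005],"spin":0},{"offset":[0,0,0.003],"spin":0},{"offset":[0,0,0],"spin":0}]'; python3 st.py; python3 - <<'E'
from h import *
d=bot.capture('wrist');save(d,'in1');P=cloud(d);np.save('/tmp/P4.npy',P)
s=bot.read_state();L=(P-s['position'])@s['tcp_rot'];z=P[...,2]
def r(n,k):
    t=L[k]
    if len(t)<10: print(n,'few');return
    print(n,len(t),np.median(z[k]).round(4),'y',np.percentile(t[:,1],[.5,50,99.5]).round(4),'z',np.percentile(t[:,2],[.5,50,99.5]).round(4))
r('rail',(z>.0425)&(z<.046)&(L[...,2]>.035)&(abs(L[...,1])<.03))
r('base',(z>.006)&(z<.0105)&(L[...,2]>.04)&(abs(L[...,1])<.06))
r('block',(z>.052)&(z<.0575)&(L[...,1]<.042)&(abs(L[...,2])<.04)&(abs(L[...,2])>.02))
r('knob',(z>.08)&(z<.1)&(L[...,1]>.03)&(abs(L[...,2])<.04))
r('stop',(z>.05)&(z<.06)&(L[...,2]>.06)&(abs(L[...,1])<.05))
E
```

```text
time_s: 11.35
position: [0.5207, -0.0383, 0.2447]
tcp_rot: [[0.0, 0.978, 0.208], [-0.0, 0.208, -0.978], [-1.0, 0.0, 0.0]]
force: [-0.4, -0.2, -3.8]
opening: 0.34
11.35 [ 0.5207 -0.0383  0.2447] yaw(y) 12.03 tilt [ 0.0003 -0.0001] F [-0.4 -0.2 -3.8] M [ 0.    0.01 -0.06] op 29.6 [-16.5  36.9 104.2  -0.   38.9  61.5]
rail 9647 0.0436 y [-0.0188  0.0062  0.0264] z [0.0355 0.0929 0.138 ]
base 8350 0.0076 y [0.0094 0.0234 0.0356] z [0.0406 0.102  0.1715]
block 2195 0.0545 y [-0.0012  0.0203  0.0339] z [-0.0287  0.0212  0.031 ]
knob 2578 0.0872 y [0.0524 0.0605 0.0679] z [-0.0163  0.0009  0.0186]
stop 2153 0.0535 y [-0.0186  0.0019  0.0258] z [0.1332 0.1379 0.1477]
```

View pics/in1.png

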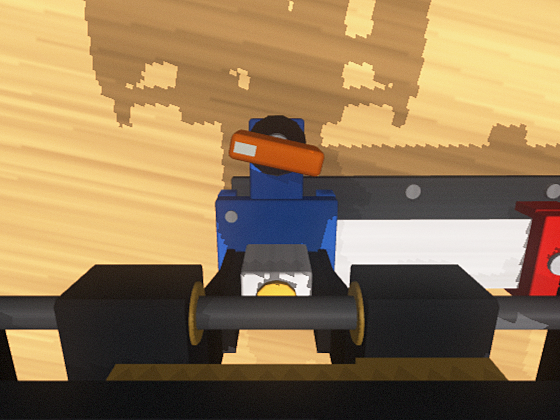

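```bash
python3 -m crank '[{"offset":[0,0.0006,0.004],"spin":-0.002},{"offset":[0,0,0.008],"spin":0},{"offset":[0,0,0.01],"spin":0},{"offset":[0,0,0.01],"spin":0},{"offset":[0,0,0.01],"spin":0},{"offset":[0,0,0.01],"spin":0},{"offset":[0,0,0.01],"spin":0},{"offset":[0,0,0.01],"spin":0},{"offset":[0,0,0.008],"spin":0},{"offset":[0,0,0.005],"spin":0},{"offset":[0,0,0.003],"spin":0},{"offset":[0,0,0],"spin":0}]'; python3 st.py; cat > m4.py <<'E'
from h import *
import sys
d=bot.capture('wrist');save(d,sys.argv[1]);P=cloud(d)
s=bot.read_state();L=(P-s['position'])@s['tcp_rot'];z=P[...,2]
def r(n,k):
    t=L[k]
    if len(t)<10: print(n,'few');return
    print(n,len(t),np.median(z[k]).round(4),'y',np.percentile(t[:,1],[.5,50,99.5]).round(4),'z',np.percentile(t[:,2],[.5,50,99.5]).round(4))
r('rail',(z>.0425)&(z<.046)&(L[...,2]>.034)&(abs(L[...,1])<.03))
r('base',(z>.006)&(z<.0105)&(abs(L[...,1])<.06))
r('block',(z>.052)&(z<.0575)&(L[...,1]<.042)&(abs(L[...,2])<.032)&(abs(L[...,2])>.02))
r('knob',(z>.08)&(z<.1)&(L[...,1]>.03)&(abs(L[...,2])<.04))
r('stop',(z>.05)&(z<.06)&(L[...,2]>.034)&(abs(L[...,1])<.03))
E
python3 m4.py in2
```

```text
time_s: 12.6
position: [0.5398, -0.1239, 0.2446]
tcp_rot: [[0.0, 0.978, 0.211], [0.0, 0.211, -0.978], [-1.0, 0.0, 0.0]]
force: [0.3, -0.2, -5.2]
opening: 0.343
12.6 [ 0.5398 -0.1239  0.2446] yaw(y) 12.17 tilt [0.0001 0.    ] F [ 0.3 -0.2 -5.2] M [-0.    0.07 -0.  ] op 29.8 [-24.5  38.4  99.6   0.   42.   53.3]
rail 3289 0.0436 y [-0.0155  0.0077  0.026 ] z [0.0342 0.075  0.0959]
base 9846 0.0076 y [0.0086 0.0244 0.0349] z [-0.1126 -0.0403  0.1049]
block 2195 0.0544 y [-0.0011  0.0202  0.0339] z [-0.0286  0.0212  0.031 ]
knob 2570 0.0872 y [0.0524 0.0604 0.0679] z [-0.0163  0.0009  0.0186]
stop 2188 0.0536 y [-0.      0.0133  0.025 ] z [0.0462 0.0565 0.0681]
```

View pics/in2.png

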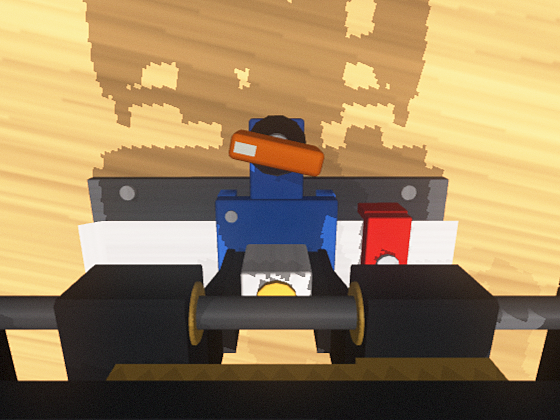

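The wrist view shows the carriage on the rail with the red stop's face about 15 mm ahead (column 362, block edge 337). I advance 13 mm in small steps, then creep.

```bash
python3 -m crank '[{"offset":[0,0,0.003],"spin":0},{"offset":[0,0,0.004],"spin":0},{"offset":[0,0,0.003],"spin":0},{"offset":[0,0,0.002],"spin":0},{"offset":[0,0,0.001],"spin":0},{"offset":[0,0,0],"spin":0},{"offset":[0,0,0],"spin":0}]' >/dev/null; python3 st.py;  python3 -m crank '[{"offset":[0,0,0.0005],"spin":0},{"offset":[0,0,0],"spin":0}]' >/dev/null; python3 st.py
```

```text
13.35 [ 0.5424 -0.1362  0.2446] yaw(y) 12.19 tilt [-0.0002  0.0002] F [-0.5 -0.8 -5.1] M [0.05 0.09 0.04] op 30.0 [-25.5  38.6  98.8   0.   42.6  52.3]
13.55 [ 0.5426 -0.1367  0.2446] yaw(y) 12.2 tilt [-0. -0.] F [-0.7 -1.1 -4.8] M [ 0.01  0.06 -0.02] op 29.9 [-25.6  38.6  98.7  -0.   42.6  52.2]
```

```bash
for i in 1; do python3 -m crank '[{"offset":[0,0,0.0005],"spin":0},{"offset":[0,0,0],"spin":0}]' >/dev/null; python3 st.py; done
```

```text
13.75 [ 0.5427 -0.1373  0.2447] yaw(y) 12.19 tilt [ 0. -0.] F [ 0.5  0.2 -5. ] M [-0.04  0.03 -0.  ] op 29.8 [-25.6  38.7  98.7  -0.   42.6  52.2]
```

```bash
python3 -m crank '[{"offset":[0,0,0.0004],"spin":0},{"offset":[0,0,0],"spin":0}]' >/dev/null; python3 st.py; 
```

```text
13.95 [ 0.5428 -0.1377  0.2447] yaw(y) 12.19 tilt [ 0.0001 -0.    ] F [-0.4  0.6 -3.9] M [0.02 0.09 0.07] op 30.0 [-25.7  38.7  98.7  -0.   42.6  52.1]
```

```bash
python3 -m crank '[{"offset":[0,0,0.0004],"spin":0},{"offset":[0,0,0],"spin":0}]' >/dev/null; python3 st.py; 
```

```text
14.15 [ 0.5428 -0.1381  0.2447] yaw(y) 12.19 tilt [ 0.0001 -0.    ] F [ 0.2 -0.2 -3.8] M [0.02 0.03 0.04] op 29.5 [-25.7  38.7  98.7  -0.   42.7  52.1]
```

```bash
python3 -m crank '[{"offset":[0,0,0.0004],"spin":0},{"offset":[0,0,0],"spin":0}]' >/dev/null; python3 st.py; 
```

```text
14.35 [ 0.5429 -0.1385  0.2447] yaw(y) 12.19 tilt [ 0.0001 -0.    ] F [ 0.3  0.4 -4.5] M [-0.02  0.07 -0.02] op 29.9 [-25.7  38.7  98.6  -0.   42.7  52.1]
```

```bash
python3 -m crank '[{"offset":[0,0,0.0004],"spin":0},{"offset":[0,0,0],"spin":0}]' >/dev/null; python3 st.py; 
```

```text
14.55 [ 0.543  -0.1388  0.2446] yaw(y) 12.19 tilt [-0.0002  0.0003] F [ 0.2  0.1 -3.5] M [0.06 0.   0.03] op 29.8 [-25.8  38.7  98.6   0.   42.7  52. ]
```

```bash
python3 -m crank '[{"offset":[0,0,0.0004],"spin":0},{"offset":[0,0,0],"spin":0}]' >/dev/null; python3 st.py; 
```

```text
14.75 [ 0.543  -0.1389  0.2446] yaw(y) 12.19 tilt [-0.0004  0.0008] F [-0.2  2.7 -3. ] M [0.43 0.05 0.09] op 29.6 [-25.8  38.7  98.6   0.   42.7  52. ]
```

```bash
python3 -m crank '[{"offset":[0,0,0.0004],"spin":0},{"offset":[0,0,0],"spin":0}]' >/dev/null; python3 st.py; python3 m4.py in3
```

```text
14.95 [ 0.543  -0.1391  0.2446] yaw(y) 12.18 tilt [-0.0007  0.0013] F [ 0.6  4.9 -2.7] M [ 0.8  -0.05  0.04] op 29.8 [-25.8  38.7  98.6   0.1  42.8  52. ]
rail 2058 0.0436 y [-0.0047  0.0085  0.026 ] z [0.0358 0.0671 0.0802]
base 9880 0.0076 y [0.0085 0.0241 0.0348] z [-0.1283 -0.0557  0.0894]
block 2361 0.0544 y [-0.0027  0.0195  0.0338] z [-0.0292  0.0214  0.0319]
knob 2563 0.0873 y [0.0523 0.0603 0.0677] z [-0.0168  0.0005  0.0181]
stop 1955 0.0536 y [-0.0114  0.012   0.0251] z [0.0341 0.0421 0.0524]
```

```bash
python3 -m crank '[{"offset":[0,0,0.0004],"spin":0},{"offset":[0,0,0],"spin":0},{"offset":[0,0,0],"spin":0}]' >/dev/null; python3 st.py; python3 -m crank '[{"offset":[0.0005,0,0],"spin":0},{"offset":[0.0003,0,0],"spin":0},{"offset":[0,0,0],"spin":0}]' >/dev/null; python3 st.py
```

```text
15.3 [ 0.543  -0.1392  0.2447] yaw(y) 12.18 tilt [-0.0009  0.0018] F [ 0.5  6.1 -2. ] M [ 1.14 -0.06  0.08] op 29.7 [-25.8  38.7  98.6   0.1  42.8  51.9]
15.6 [ 0.5429 -0.1392  0.2438] yaw(y) 12.18 tilt [-0.0014  0.0018] F [-0.2  6.3 -1.8] M [1.08 0.   0.09] op 29.5 [-25.8  38.8  98.6   0.1  42.7  51.9]
```

```bash
python3 -m crank '[{"offset":[0,0,0],"spin":0},{"offset":[0,0,0],"spin":0},{"offset":[0,0,0],"spin":0},{"offset":[0,0,0],"spin":0}]' 0.05; python3 st.py; python3 -c "
import numpy as np
q=np.load('/tmp/P2t.npy').reshape(-1,3)
k=(q[:,2]>.06)&(q[:,2]<.3)&(q[:,1]<-.08)&(q[:,1]>-.4)&(q[:,0]>.6);print(np.percentile(q[k],[1,50,99],axis=0))"
```

```text
time_s: 16.0
position: [0.5437, -0.1407, 0.2443]
tcp_rot: [[0.002, 0.977, 0.211], [-0.001, 0.211, -0.977], [-1.0, 0.001, 0.002]]
force: [0.2, 0.1, 0.1]
opening: 0.551
16.0 [ 0.5437 -0.1407  0.2443] yaw(y) 12.18 tilt [ 0.0017 -0.0013] F [0.2 0.1 0.1] M [-0.04  0.01  0.01] op 48.0 [-25.9  38.8  98.5  -0.   42.6  51.9]
[[ 0.79603899 -0.30872563  0.0625983 ]
 [ 0.86868326 -0.20099166  0.09122269]
 [ 0.9568546  -0.09263663  0.0955635 ]]
```

```bash
python3 -m crank '[{"offset":[-0.006,0,0],"spin":0},{"offset":[-0.012,0,0],"spin":0},{"offset":[-0.016,0,0],"spin":0},{"offset":[-0.012,0,0],"spin":0},{"offset":[0,0,0],"spin":0},{"offset":[0,0,0],"spin":0}]'; python3 st.py; python3 - <<'E'
from h import *
d=bot.capture('wrist');save(d,'rel');P=cloud(d)
s=bot.read_state();L=(P-s['position'])@s['tcp_rot'];z=P[...,2]
t=L[(z>.08)&(z<.095)&(L[...,1]>.03)&(L[...,1]<.09)&(abs(L[...,2])<.04)]
print(len(t),cv2.minAreaRect((t[:,1:]*1000).astype(np.float32)),z[(z>.08)&(z<.095)].mean())
k=(z>.05)&(z<.058)&(L[...,1]>-.02)&(L[...,1]<.04)&(abs(L[...,2])<.06)
t=L[k];print(np.percentile(t[:,1],[1,99]),np.percentile(t[:,2],[1,99]),np.median(z[k]))
E
```

```text
time_s: 16.6
position: [0.5433, -0.14, 0.2904]
tcp_rot: [[0.001, 0.977, 0.211], [-0.001, 0.211, -0.977], [-1.0, 0.001, 0.001]]
force: [0.4, -0.4, -0.2]
opening: 0.573
16.6 [ 0.5433 -0.14    0.2904] yaw(y) 12.19 tilt [ 0.001  -0.0005] F [ 0.4 -0.4 -0.2] M [ 0.01 -0.   -0.  ] op 49.9 [-25.9  34.4  97.1  -0.   48.3  51.9]
1461 ((59.56493377685547, -0.5142879486083984), (10.208218574523926, 36.01715087890625), 12.239102363586426) 0.0868320499743039
[-0.01881688  0.03849457] [-0.02959417  0.05061744] 0.05355617429287304
```

View pics/rel.png

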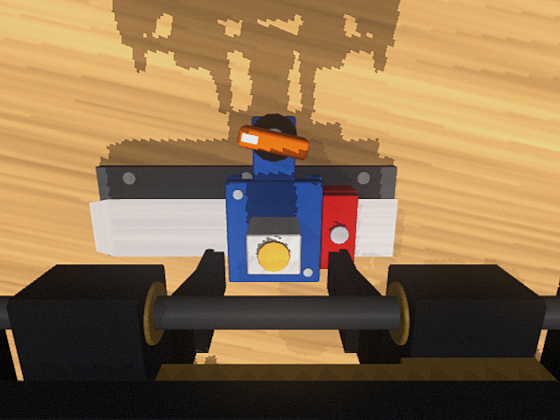

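```bash
python3 -m crank '[{"offset":[0,0.01,0],"spin":0},{"offset":[0,0.02,0],"spin":0},{"offset":[0,0.02,0],"spin":0},{"offset":[0,0.0098,-0.0005],"spin":0},{"offset":[0,0,0],"spin":-0.15},{"offset":[0,0,0],"spin":-0.15},{"offset":[0,0,0],"spin":-0.15},{"offset":[0,0,0],"spin":-0.15},{"offset":[0,0,0],"spin":-0.15},{"offset":[0,0,0],"spin":-0.15},{"offset":[0,0,0],"spin":-0.15},{"offset":[0,0,0],"spin":-0.15}]' 0.034; python3 -m crank '[{"offset":[0,0,0],"spin":-0.15},{"offset":[0,0,0],"spin":-0.008},{"offset":[0,0,0],"spin":0},{"offset":[0,0,0],"spin":0}]'; python3 - <<'E'
import numpy as np
a=np.radians(12.19);p=np.array([.5433,-.1400]);print(p+.0597*np.array([np.cos(a),np.sin(a)])-.0005*np.array([np.sin(a),-np.cos(a)]))
E
python3 st.py .6016 -.1269 .241
```

```text
time_s: 17.85
position: [0.6015, -0.1267, 0.2892]
tcp_rot: [[-0.001, 0.151, 0.989], [0.001, 0.989, -0.151], [-1.0, 0.0, -0.002]]
force: [0.5, -0.7, 0.3]
opening: 0.389
time_s: 18.25
position: [0.6016, -0.1268, 0.2896]
tcp_rot: [[-0.0, 0.002, 1.0], [0.0, 1.0, -0.002], [-1.0, 0.0, -0.0]]
force: [-0.1, -0.2, -0.0]
opening: 0.393
[ 0.60154835 -0.12690537]
18.25 [ 0.6016 -0.1268  0.2896] yaw(y) 89.88 tilt [-0.0004  0.0002] F [-0.1 -0.2 -0. ] M [ 0.01 -0.13 -0.04] op 34.2 [-22.3  37.7  89.1   0.   53.2 -22.2]
tool delta [ 0.0486 -0.0001  0.    ]
```

```bash
python3 -m crank '[{"offset":[0.008,0,0],"spin":0},{"offset":[0.014,0,0],"spin":0},{"offset":[0.014,0,0],"spin":0},{"offset":[0.012,0,0],"spin":0},{"offset":[0,0,0],"spin":0},{"offset":[0,0,0],"spin":0}]'; python3 st.py .6016 -.1269 .241; python3 - <<'E'
from h import *
save(bot.capture('scene'),'k1');save(bot.capture('wrist'),'k1w')
E
python3 -c "
import cv2
a=cv2.imread('pics/k1.png')[100:250,180:380];cv2.imwrite('pics/k1c.png',cv2.resize(a,None,fx=4,fy=4))"
```

```text
time_s: 18.85
position: [0.6015, -0.1269, 0.241]
tcp_rot: [[-0.001, 0.0, 1.0], [0.001, 1.0, -0.0], [-1.0, 0.001, -0.001]]
force: [-0.6, 0.1, 0.6]
opening: 0.395
18.85 [ 0.6015 -0.1269  0.241 ] yaw(y) 89.99 tilt [-0.0013  0.0006] F [-0.6  0.1  0.6] M [-0.02 -0.1   0.02] op 34.3 [-22.3  41.8  90.5   0.   47.7 -22.3]
tool delta [-0.     -0.      0.0001]
```

View pics/k1c.png

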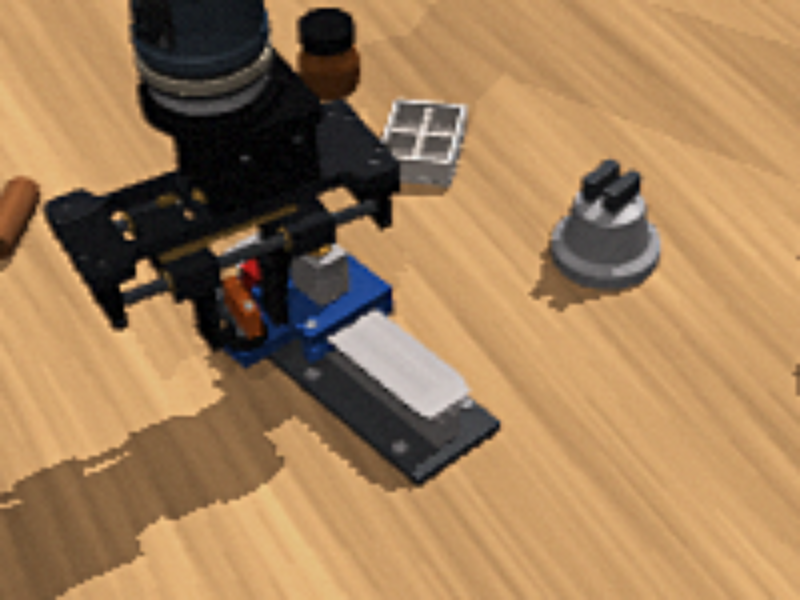

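View pics/k1w.png

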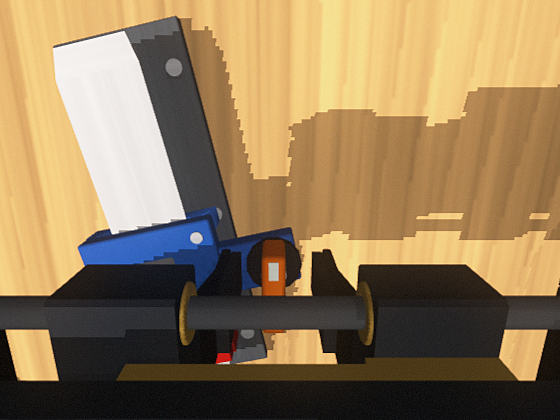

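```bash
python3 -m crank '[{"offset":[0,0,0],"spin":0},{"offset":[0,0,0],"spin":0},{"offset":[0,0,0],"spin":0},{"offset":[0,0,0],"spin":0},{"offset":[0,0,0],"spin":0}]' 0 >/dev/null; python3 st.py; python3 -m crank '[{"offset":[0,0,0],"spin":0.05},{"offset":[0,0,0],"spin":0.08},{"offset":[0,0,0],"spin":0.08},{"offset":[0,0,0],"spin":0.08},{"offset":[0,0,0],"spin":0.01},{"offset":[0,0,0],"spin":0}]' >/dev/null; python3 st.py
```

```text
19.45 [ 0.6014 -0.1269  0.242 ] yaw(y) 90.0 tilt [-0.0004 -0.    ] F [-0.9 -0.1  0.5] M [-0.08  0.08  0.02] op 10.3 [-22.3  41.7  90.5  -0.   47.8 -22.3]
20.05 [ 0.6016 -0.1273  0.242 ] yaw(y) 72.92 tilt [-0.0001 -0.001 ] F [-1.9 -2.3  2.2] M [-0.42  0.26  0.16] op 10.4 [-22.3  41.7  90.5  -0.1  47.8  -5.2]
```

```bash
python3 -m crank '[{"offset":[0,0,0],"spin":0.06},{"offset":[0,0,0],"spin":0.08},{"offset":[0,0,0],"spin":0.08},{"offset":[0,0,0],"spin":0.08},{"offset":[0,0,0],"spin":0.05},{"offset":[0,0,0],"spin":0}]' >/dev/null; python3 st.py;  python3 -m crank '[{"offset":[0,0,0],"spin":0.05},{"offset":[0,0,0],"spin":0.05},{"offset":[0,0,0],"spin":0.05},{"offset":[0,0,0],"spin":0.05},{"offset":[0,0,0],"spin":0}]' >/dev/null; python3 st.py
```

```text
20.65 [ 0.6015 -0.1271  0.242 ] yaw(y) 52.85 tilt [-0.0003 -0.0005] F [-1.7 -2.   2. ] M [-0.4   0.33  0.11] op 10.4 [-22.3  41.7  90.5  -0.   47.8  14.9]
21.15 [ 0.6015 -0.1267  0.2421] yaw(y) 41.41 tilt [-0.0002  0.0003] F [-2.1 -0.9  1.9] M [-0.16  0.28  0.15] op 10.3 [-22.3  41.7  90.5   0.   47.8  26.3]
```

```bash
python3 -m crank '[{"offset":[0,0,0],"spin":0.05},{"offset":[0,0,0],"spin":0.05},{"offset":[0,0,0],"spin":0.03},{"offset":[0,0,0],"spin":0}]' >/dev/null; python3 st.py;  python3 -m crank '[{"offset":[0,0,0],"spin":0.05},{"offset":[0,0,0],"spin":0.05},{"offset":[0,0,0],"spin":0.03},{"offset":[0,0,0],"spin":0}]' >/dev/null; python3 st.py
```

```text
21.55 [ 0.6016 -0.1265  0.2421] yaw(y) 33.97 tilt [-0.0002  0.0007] F [-1.5  0.6  4.7] M [0.07 0.27 0.2 ] op 10.2 [-22.3  41.7  90.5   0.   47.8  33.7]
21.95 [ 0.6016 -0.1263  0.2421] yaw(y) 26.52 tilt [-0.0001  0.0011] F [-1.2  2.5  5.4] M [0.33 0.26 0.25] op 10.6 [-22.3  41.7  90.5   0.1  47.8  41.2]
```

```bash
python3 -m crank '[{"offset":[0,0,0],"spin":0.05},{"offset":[0,0,0],"spin":0.05},{"offset":[0,0,0],"spin":0.03},{"offset":[0,0,0],"spin":0}]' >/dev/null; python3 st.py;python3 -m crank '[{"offset":[0,0,0],"spin":0.04},{"offset":[0,0,0],"spin":0.04},{"offset":[0,0,0],"spin":0}]' >/dev/null; python3 st.py
```

```text
22.35 [ 0.6016 -0.1261  0.2421] yaw(y) 19.06 tilt [-0.0001  0.0014] F [-0.2  3.6  4.4] M [0.48 0.18 0.26] op 10.4 [-22.3  41.7  90.5   0.1  47.8  48.6]
22.65 [ 0.6016 -0.1259  0.2422] yaw(y) 14.47 tilt [-0.      0.0017] F [-1.3  3.6  5.8] M [0.63 0.23 0.33] op 10.5 [-22.2  41.7  90.5   0.1  47.8  53.2]
```

```bash
python3 -m crank '[{"offset":[0,0,0],"spin":0.04},{"offset":[0,0,0],"spin":0.04},{"offset":[0,0,0],"spin":0}]' >/dev/null; python3 st.py;python3 -m crank '[{"offset":[0,0,0],"spin":0.03},{"offset":[0,0,0],"spin":0.03},{"offset":[0,0,0],"spin":0}]' >/dev/null; python3 st.py; python3 -c "
from h import *
save(bot.capture('wrist'),'k2w')"
```

```text
22.95 [ 0.6016 -0.1258  0.2422] yaw(y) 9.9 tilt [-0.0001  0.0018] F [-1.8  4.2  6. ] M [0.65 0.18 0.38] op 10.7 [-22.2  41.7  90.5   0.1  47.8  57.8]
23.25 [ 0.6016 -0.1258  0.2422] yaw(y) 6.48 tilt [-0.      0.0019] F [-1.7  4.2  5.7] M [0.72 0.17 0.39] op 10.4 [-22.2  41.7  90.5   0.1  47.8  61.2]
```

View pics/k2w.png

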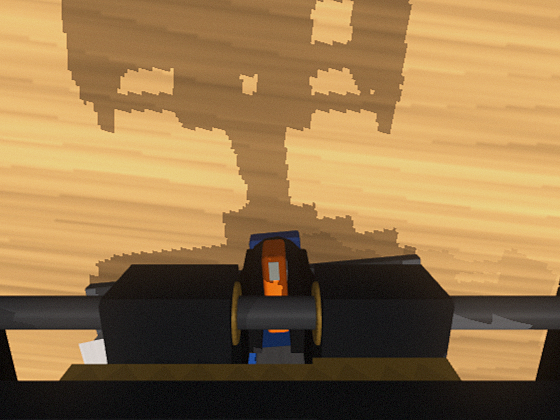

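Joint is about 1.67 rad and the torque is 0.39 N·m, so the clamp is tight; release and rise.

```bash
python3 -m crank '[{"offset":[0,0,0],"spin":0},{"offset":[0,0,0],"spin":0},{"offset":[0,0,0],"spin":0},{"offset":[0,0,0],"spin":0},{"offset":[0,0,0],"spin":0}]' 0.036; python3 -m crank '[{"offset":[-0.008,0,0],"spin":0},{"offset":[-0.016,0,0],"spin":0},{"offset":[-0.02,0,0],"spin":0},{"offset":[-0.02,0,0],"spin":0},{"offset":[-0.02,0,0],"spin":0},{"offset":[-0.01,-0.01,0],"spin":0},{"offset":[0,-0.02,0],"spin":0},{"offset":[0,-0.02,0],"spin":0},{"offset":[0,-0.01,0],"spin":0},{"offset":[0,0,0],"spin":0},{"offset":[0,0,0],"spin":0}]'
cat > m5.py <<'E'
from h import *
d=bot.capture('wrist');save(d,'fin');P=cloud(d);z=P[...,2]
for n in('rail','index_stop','carriage','knob_grip'):
    r=bot.regions_of(n,d)
    if r: print(n,round(r[0]['p'],2),np.round(r[0]['extent']),np.median(P[r[0]['region']],0).round(4))
a=np.radians(12.19);ux=np.array([np.cos(a),np.sin(a)]);uy=np.array([-ux[1],ux[0]])
w=P[...,:2]-np.array([.539,-.121]);X=w@ux;Y=w@uy
b=d['pixels'].astype(int);B,G,Rr=b[...,0],b[...,1],b[...,2]
def rep(n,k):
    if k.sum()>10: print(n,k.sum(),'X',np.percentile(X[k],[1,99]).round(4),'Y',np.percentile(Y[k],[1,99]).round(4),'z',np.median(z[k]).round(4))
near=(abs(X)<.1)&(abs(Y)<.12)
rep('base',near&(z>.006)&(z<.01)&(abs(X)<.045))
rep('red',near&(Rr>2*B)&(Rr>2.5*G)&(z>.05)&(z<.057))
rep('blue top',near&(B>1.5*Rr)&(z>.05)&(z<.057)&(abs(X)<.037))
k=near&(z>.08)&(z<.095)&(X>.03);rep('knob',k)
t=np.stack([X[k],Y[k]],-1)*1000;print(cv2.minAreaRect(t.astype(np.float32)))
k=near&(z>.08)&(z<.095)&(X<.03);rep('post',k);t=np.stack([X[k],Y[k]],-1)*1000;print(cv2.minAreaRect(t.astype(np.float32)))
E
python3 m5.py; python3 st.py
```

```text
time_s: 23.8
position: [0.6017, -0.1272, 0.2416]
tcp_rot: [[0.0, 0.994, 0.11], [-0.0, 0.11, -0.994], [-1.0, 0.0, 0.0]]
force: [-0.5, 0.0, 0.5]
opening: 0.402
time_s: 24.9
position: [0.5423, -0.1338, 0.336]
tcp_rot: [[0.001, 0.994, 0.11], [-0.0, 0.11, -0.994], [-1.0, 0.001, 0.0]]
force: [0.1, -0.3, -0.3]
opening: 0.413
rail 0.62 [257. 197. 257. 101.] [ 0.545  -0.0913  0.0431]
index_stop 0.96 [334. 202.  30.  71.] [ 0.5557 -0.1782  0.0535]
carriage 0.62 [282. 178.  85. 150.] [ 0.5579 -0.1328  0.0541]
knob_grip 0.88 [276. 134.  41.  55.] [ 0.6035 -0.1261  0.0855]
base 4534 X [-0.0346  0.0347] Y [-0.1073  0.1094] z 0.0076
red 1610 X [-0.0242  0.0244] Y [-0.0699 -0.049 ] z 0.0535
blue top 4740 X [-0.0315  0.0358] Y [-0.047   0.0115] z 0.0535
knob 936 X [0.0442 0.0788] Y [-0.0244 -0.0117] z 0.0864
((61.41120147705078, -18.06009292602539), (35.8659553527832, 10.011048316955566), 8.123664855957031)
post 1609 X [-0.0099  0.0135] Y [-0.0325 -0.0033] z 0.0869
((1.6434755325317383, -17.820858001708984), (30.041072845458984, 24.645450592041016), 89.98933410644531)
25.15 [ 0.5426 -0.1335  0.3357] yaw(y) 6.37 tilt [ 0.0005 -0.0001] F [ 0.5 -0.2 -0.2] M [ 0.05  0.06 -0.  ] op 36.1 [-25.3  30.4  95.6   0.   54.   58.3]
```

View pics/fin.png

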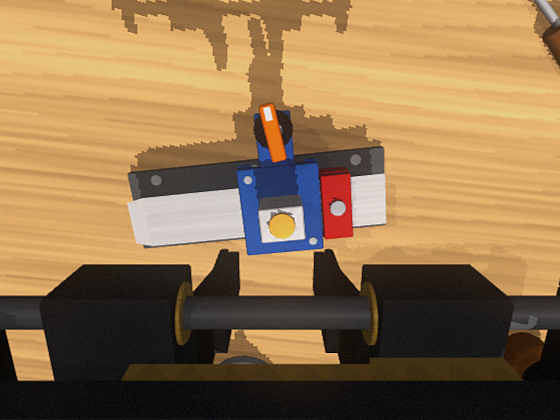

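The carriage sits square against the stop, the knob bar is turned about 98°, and the stop face is at Y -49.0 mm against -49.2 mm before contact. The arm is clear, so I hand in.

```bash
python3 -c "
from rig import bot
print(bot.hand_in())"
```

```text
the job is handed in; nothing more can be done
None
```

The carriage is on the rail against the red stop, clamped tight and released, and I handed the job in at about 25 s. The hand-in reports no verdict, so the results below are my own measurements.

I picked the carriage up by its post, slid it on from the open end with almost no side force, and pressed it on the stop with about 6 N. I then let go and turned the orange knob clockwise from about 0.21 to 1.67 rad, where the wrist moment about the vertical reached 0.39 N·m.

| Last check | Result | Limit |
|---|---|---|
| Carriage square to the rail | within about 0.1° | 0.04 rad (2.3°) |
| Carriage offset sideways | about 1.6 mm | 3 mm |
| Carriage front to stop face | about 1 mm | 3 mm |
| Stop position | -49.0 mm along the rail, -49.2 mm before contact | moved less than 3 mm |

- **Sideways offset:** this matches the 1.5 mm of play the clamp jaw takes up.
- **Gap to the stop:** it is about the size of the camera error.
- **Knob angle:** the picture puts it at 1.71 rad, against 1.67 rad from the arm.
- **Jaw force:** I could not measure the clamp jaw's grip directly. I judged it from the knob's angle and torque.
- **Bystanders:** I did not measure them again at the end. The arm met no unexpected contact force at any check, and it was clear of everything when I handed in.

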